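Set the sharpening platform to its bevel with the setting block

ROBOT

A 6-joint arm with a two-finger parallel gripper is mounted at the origin on the work surface. World frame = base frame: x ahead of the robot, y to its left, z up, the work surface at z = 0. Lengths are in mm, angles in rad, forces in N, time in s.
With the tool pointing down it reaches from about 350 to 775 mm from the base axis. Payload 7.3 kg.
Tool frame: the origin (TCP) lies at the very end of the fingers, on their centre line; the grasp point (between the pads) lies 19 mm behind it; x points along the fingers, z is the direction in which the jaws open and shut, and the axes are right-handed (so a half turn about x gives the same grasp; the last joint's range is limited). The gripper opens to 92 mm and grips with 3 to 60 N. Pads are 19 mm wide; open, the fingers measure 130 mm over their backs; the gripper's body (75 mm by 190 mm) begins 47 mm behind the grasp point.
Start: joints at [-1.442, 0.342, 1.524, -0, 1.275, -0.146], TCP at [142.483, -505.315, 226.741] pointing down, gripper open.
Joint ranges: [-2.53, 2.53], [-0.77, 2.02], [0.04, 2.7], [-1, 4.14], [0.28, 2.66], [-3.11, 3.11]. Speed limits (rad/s): [2.57, 2.57, 3.14, 3.14, 3.14, 3.14].

INTERFACE

Orientations are given as [roll, pitch, yaw] about the fixed x, y, z axes, in that order (R = Rz(yaw) Ry(pitch) Rx(roll)).
In Python, from plant import * gives the robot as it stands.
- The arm moves only by the tool carry_out, never from a script. Its argument "rows" is a list of rows, each a list of 4 numbers: the shift along the world's x, y, z in mm, then the turn about the world's z in degrees. In form: [[x, y, z, twist], ...]. A call has 1 to 20 rows; each row is the pose to reach, as a shift and turn from the pose measured when the call began; what a row does not reach only later rows make up. A row lasts 1/12 s, in which the tool goes at most 41.7 mm and 7.16 degrees, less where a joint would pass 70% of its speed; a pose out of reach is approached as far as the arm can. A call with a gripper value outside its range is refused whole. "hand" is the finger opening in mm, from 0 to 91.8, set as the call begins (left out, the last holds). The fingers move at their own pace and stop on an object; the grip force is fixed at half the most. Time passes only in rows, so rows that repeat a pose let the fingers close. It gives the time, the measured TCP pose, the force and the opening at its end, in the units of the state.
- get_obs(): the state, without advancing time (a new reading comes with each control period).
- capture(name): name is "side" or "top"; returns the picture (384x512x3 uint8, red, green, blue); there is no depth.
- camera_info(name): a dict with "camera_matrix" (3x3 intrinsics, pixels), "pose" (4x4, takes a point from camera to world coordinates). Camera axes: x right, y down, z forward; pixel columns grow to the right and rows downward; lengths in mm; the calibration is good to about 2 mm. A picture is of the moment at which its call begins. camera_info takes no time and is no camera call.
- close_job(): hands the job in, once; it reports no verdict.
The state is a dict: "time": time; "joint_positions": joint angles; "dq": joint speeds; "tau": joint torques, N m; "tool_pos": TCP position; "tcp_rot": TCP orientation; "contact_force": force on the tool from outside, world axes, zero at the start; "moment": the same for the moment, N m; "grip_width": finger opening in mm.
Only numpy, scipy, OpenCV 4.12 (cv2) and the standard library are available. Lean on these libraries where they do the work, as an engineer would, in place of code of your own. Each camera call takes 0.05 s, during which the arm holds its last target. There are 200 camera calls.

TASK

Set the sharpening platform to the bevel angle: take the pale setting block (not the red one) from its sloped rack, stand it upright on its long thin edge on the station's base board, flat against the hinge side of the yellow fence and about central, and let go of it while the platform is still folded up. Then fold the platform down gently until it presses on the top of the block, and leave it resting there. Leave the fence, the red block and everything else on the bench where they are.

Things in the scene. Friction and masses are not known exactly. Their poses are not given: they have to be found in the camera images.
- station: Fixed sharpening station: dark base board 260 x 200 mm, top 18 mm above the bench. Origin at bench level below the platform's hinge axis, mid width; the board reaches 35 mm to +x and 225 mm to -x of it. Local x is level, from fence to hinge; y along the hinge; z up. Steel hinge cheeks 80 mm high stand 88 mm either side of the middle.
- platform: Aluminium platform, 190 long x 150 wide x 10 mm thick. Origin on its hinge axis (70 mm above the bench), mid width; y along the hinge, local -x out to the free edge (plate from 4 to 194 mm out), z square to the plate. Underside is the plane z = 0 through the hinge axis, upper face z = +10 mm. Level, over the fence, when local z is vertical; starts folded up 83 to 103 degrees from level.
- fence: Yellow fence bar, 14 x 120 x 20 mm high, on the base board, its length along the hinge; this face clamped 111 to 143 mm from the hinge, different each time; it slips only if pushed with over 45 N. Origin on the bottom edge (at the board's top) of its face that looks to the hinge (+x), mid length; the bar lies to -x of the origin. Axes as the station's.
- pale_block: Loose pale wooden setting block (to be used), brass plate on both faces: 22 mm thick (x), 110 long (y), 90 high (z), about 0.16 kg. Origin at the centre of its foot, a 22 x 110 mm thin face. Starts leaning in a rack, z 35 degrees from vertical, top towards the robot's left, lower face on a slope reaching 46 mm up from the foot; a 12 mm lip stands before the foot: draw it out along its own z.
- pale_top (a point): Centre of the upper thin edge of the pale block, 90 mm from its origin along local z; axes as the block's.
- red_block: Loose red setting block, 22 x 110 x 70 mm, leaning in another rack just like it; not to be used. Origin at the centre of its foot.
- rack_a: Fixed sloped rack with green slope on a dark base that holds the pale block, base 130 x 120 x 12 mm, about 65 mm high, slope rising towards local -x. Origin under the base, 5 mm to the +x side of its centre.
- rack_b: The same rack, holding the red block.
- mug: Bystander: blue mug, 80 mm wide, 90 mm high. Origin under its centre.
- bowl: Bystander: turned bowl, 110 mm wide, 50 mm high. Origin under its centre.
- glue: Bystander: yellow glue bottle, 54 mm wide, 130 mm high. Origin under its centre.
- scraper: Bystander: hand tool with a dark wooden handle, 240 mm long, lying flat.
- chuck: Bystander: steel chuck ring, 90 mm wide, 45 mm high. Origin under its centre.
- sanding_block: Bystander: cork sanding block, 100 x 60 x 35 mm. Origin under its centre.
- platform_edge (a point): Middle of the platform's free edge, on the underside, 194 mm from the hinge; axes as the platform's. The hinge is stiff and stays where left: turning takes about 0.6 N m (4 N at 150 mm out). The plate (0.35 kg) folds down towards the fence side and meets the hinge-side upper edge of the placed block about 15 to 25 degrees above level, depending on the fence.
Things that resemble listed ones, but are neither listed nor needed, are in the scene too. There is more than one size of the pale_block; the job needs the largest.

How it is judged (in metres and radians):
On the way, in this order (a step that is already met when the one before it is completed fails the run):
1. the pale block stands upright on the base board against the fence, let go, while the platform is still folded up (angle between pale_block's own z axis and vertical below 0.08 rad and x of pale_block in the frame of fence between 0.006 and 0.016 m and y of pale_block in the frame of fence between -0.03 and 0.03 m and z of pale_block in the frame of fence below 0.004 m and contact force between the fingers and pale_block below 0.1 N and angle between platform's own z axis and vertical above 1 rad), for 0.2 s.
2. the platform has been folded down until it presses on the block (contact force between platform and pale_block above 1 N), for 0.2 s.
At the end, for the whole second after the job is handed in: The pale block stands upright (within 4.5 degrees) on the base board, its face within 5 mm of the fence and within 6 degrees of parallel to it, within 30 mm of the fence's middle; the platform lies on its top edge (gap no more than about 3 mm); all at rest (angle between pale_block's own z axis and vertical below 0.08 rad and angle between the x axis of pale_block and the x axis of fence, either way round below 0.1 rad and x of pale_block in the frame of fence between 0.006 and 0.016 m and y of pale_block in the frame of fence between -0.03 and 0.03 m and z of pale_block in the frame of fence below 0.004 m and z of pale_top in the frame of platform between -0.0075 and 0.001 m and angle between platform's own z axis and vertical below 0.55 rad and linear speed of pale_block below 0.02 m/s); the robot touches nothing.
It fails at once if the platform is driven hard onto the block (over 60 N) (contact force between platform and pale_block above 60 N).
It fails at once if the fence is shifted by more than 6 mm (distance of fence from where it was at the start of the episode above 0.006 m).
It fails at once if the red block is disturbed (moved over 15 mm) (distance of red_block from where it was at the start of the episode above 0.015 m).
It fails at once if a bystander is moved over 20 mm (distance of any of mug, bowl, glue, scraper, chuck, sanding_block from where it was at the start of the episode above 0.02 m).
It also fails if it takes over 67 s, if anything falls off the work surface, if the arm or the gripper's body presses on something with over 40 N, if the wrist force passes 120 N, or if a joint passes its speed limit or range.

## Working session

There is one attempt and no reset: what is moved stays moved. The work goes in short steps, Python scripts to look and compute and a tool call to move; the robot and the scene stay as the last step left them, time stands still between calls to the robot, and variables do not carry over. Pictures are saved under pics/ and viewed, about 8 in all and at most 12, crops included, and the job is handed in when it is done.

Besides the shell and the picture viewer there is one more tool, called as name(argument=value, ...), one argument or row to a line, values as JSON. carry_out: Moves the arm, as the interface text tells. Its arguments: {"type":"object","properties":{"rows":{"type":"array"},"hand":{"type":"number"}},"required":["rows"]}

```bash
mkdir -p pics; ls
python3 - <<'E'
from plant import *
import cv2
o=get_obs(); print({k:o[k] for k in('time','tool_pos','tcp_rot','grip_width','contact_force')})
for n in('side','top'):
    im=capture(n); cv2.imwrite(f'pics/{n}0.png',cv2.resize(im[:,:,::-1],(800,600),interpolation=cv2.INTER_CUBIC))
    cv2.imwrite(f'{n}0raw.png',im[:,:,::-1])
    print(n,camera_info(n))
E
```

```text
pics
{'time': 0.0, 'tool_pos': array([ 142.43126711, -504.89369182,  226.05041182]), 'tcp_rot': array([3.00788537, 1.56926763, 1.71193088]), 'grip_width': 91.48268330016332, 'contact_force': array([ 0.37784359,  0.07815599, -0.08620678])}
side {'camera_matrix': array([[359.74448685,   0.        , 264.15842957],
       [  0.        , 359.74448685, 196.90652762],
       [  0.        ,   0.        ,   1.        ]]), 'pose': array([[-9.38678206e-01, -2.70628225e-01,  2.13643605e-01,
         3.82450377e+02],
       [-3.44614712e-01,  7.16376250e-01, -6.06667758e-01,
         6.93363420e+02],
       [ 1.11322138e-02, -6.43090532e-01, -7.65709240e-01,
         7.70738671e+02],
       [ 0.00000000e+00,  0.00000000e+00,  0.00000000e+00,
         1.00000000e+00]])}
top {'camera_matrix': array([[452.40322925,   0.        , 249.45577601],
       [  0.        , 452.40322925, 192.14073982],
       [  0.        ,   0.        ,   1.        ]]), 'pose': array([[ 7.75410340e-03, -9.94227505e-01,  1.07011883e-01,
         4.51503655e+02],
       [-9.99936357e-01, -6.83231468e-03,  8.97783220e-03,
         1.66742830e+02],
       [-8.19486885e-03, -1.07074687e-01, -9.94217207e-01,
         1.39998184e+03],
       [ 0.00000000e+00,  0.00000000e+00,  0.00000000e+00,
         1.00000000e+00]])}
```

View pics/side0.png

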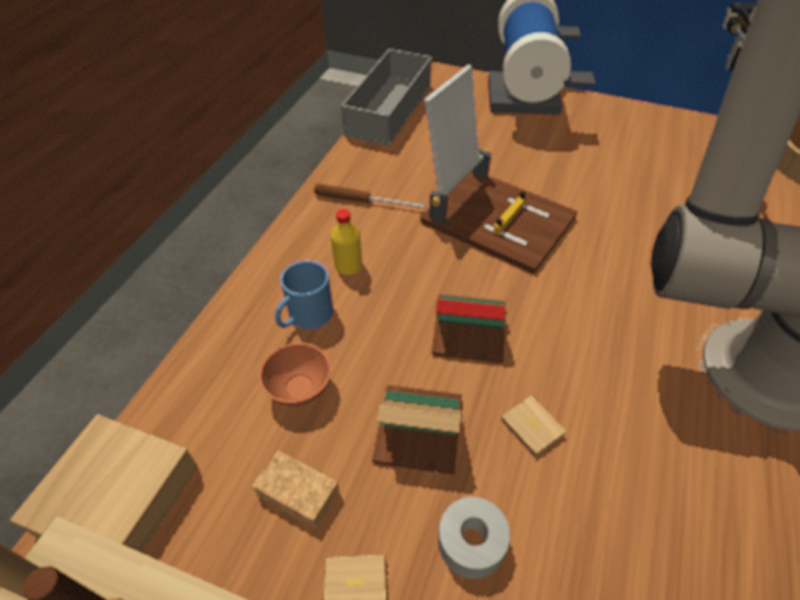

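View pics/top0.png

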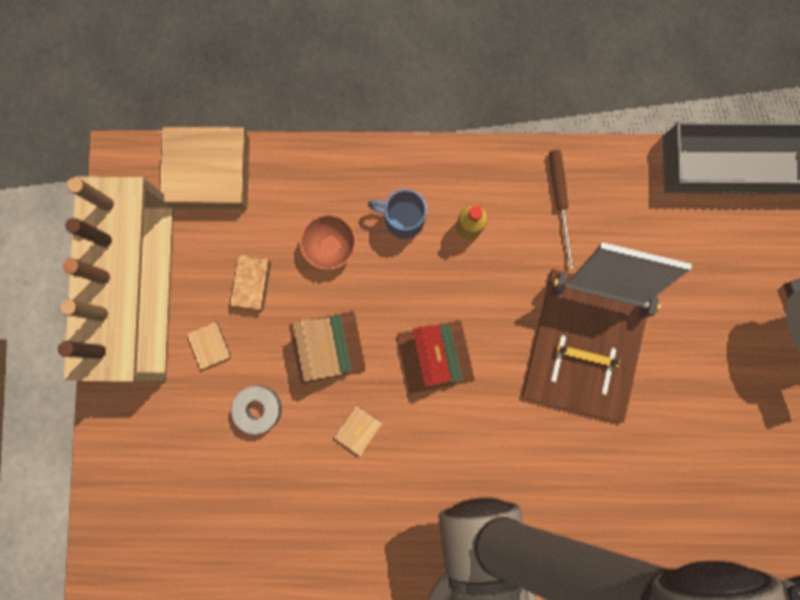

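Run:
```python
import cv2,numpy as np
s=cv2.imread('side0raw.png');t=cv2.imread('top0raw.png')
def c(im,x,y,w,h): return cv2.resize(im[y:y+h,x:x+w],(400,300),interpolation=cv2.INTER_CUBIC)
# crops 100x75 (x4 zoom)
a=c(s,232,235,80,60);b=c(t,180,195,64,48);d=c(s,260,35,120,90);e=c(t,330,145,120,90)
cv2.imwrite('pics/m1.png',np.vstack([np.hstack([a,b]),np.hstack([d,e])]))
```

```text
(no output)
```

View pics/m1.png

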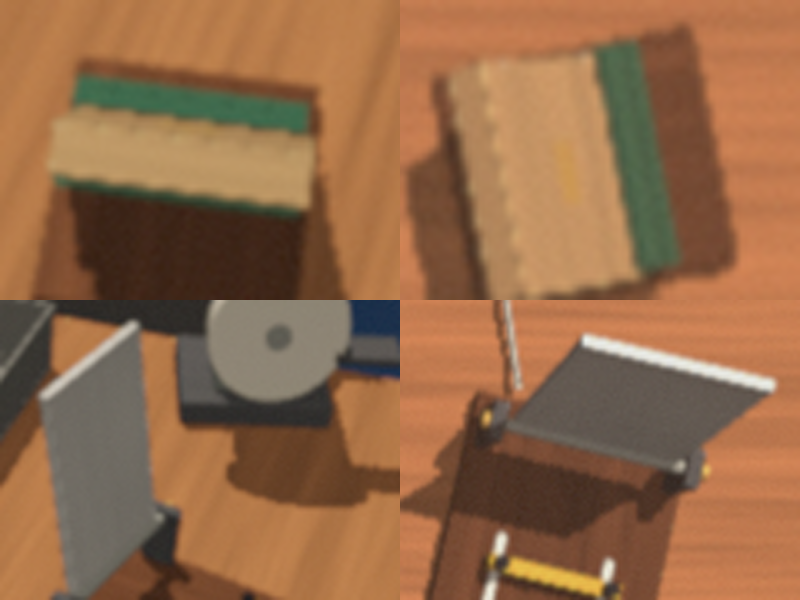

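```bash
cat > h.py <<'E'
import numpy as np, cv2
from plant import *
from scipy.optimize import least_squares
CI={n:camera_info(n) for n in('side','top')}
def proj(n,P):
    T=np.linalg.inv(CI[n]['pose']); P=np.atleast_2d(P)@T[:3,:3].T+T[:3,3]
    p=P@CI[n]['camera_matrix'].T; return p[:,:2]/p[:,2:]
def ray(n,px,z):
    M=CI[n]['pose']; d=M[:3,:3]@np.linalg.inv(CI[n]['camera_matrix'])@[*px,1]; return M[:3,3]+d*(z-M[2,3])/d[2]
def rz(a): c,s=np.cos(a),np.sin(a); return np.array([[c,-s,0],[s,c,0],[0,0,1]])
def stn(p,L): return np.atleast_2d(L)@rz(p[2]).T+[p[0],p[1],0]
def plate(p,L): # L in platform frame; p[3]=fold angle from level
    a=p[3]; R=np.array([[np.cos(a),0,np.sin(a)],[0,1,0],[-np.sin(a),0,np.cos(a)]])
    return stn(p,np.atleast_2d(L)@R.T+[0,0,70])   # local -x goes up as a grows
def block(q,L): # q=x,y,yaw(of y axis dir from world +x),z of foot, tilt
    t=q[4]; l=np.array([np.cos(q[2]),np.sin(q[2]),0]); left=np.array([-l[1],l[0],0])
    zz=np.sin(t)*left+[0,0,np.cos(t)]; xx=-np.cos(t)*left+[0,0,np.sin(t)]  # xx: upper-face normal
    L=np.atleast_2d(L); return np.array(q[[0,1,3]])+L[:,:1]*xx+L[:,1:2]*l+L[:,2:]*zz
def edges(im,lines,col):
    for a in lines: cv2.polylines(im,[np.round(a*16).astype(int)],False,col,1,cv2.LINE_AA,4)
E
python3 - <<'E'
from h import *
S=[[-225,100,18],[-225,-100,18],[35,100,18]]
St=[(334.1,254.7),(399.4,270.1),(350.7,174)]; Ss=[(342.7,168),(368.6,134.5),(269.4,136)]
P=[[-194,75,0],[-194,-75,0],[-4,75,0],[-4,-75,0]]
Pt=[(384.9,159.4),(441,172.6),(362.4,183.4),(415.5,195.4)]; Ps=[(274.1,65.6),(301.4,44.6),(284.6,122.9),(306.5,99.5)]
f=lambda p:np.r_[(proj('top',stn(p,S))-St).ravel(),(proj('side',stn(p,S))-Ss).ravel(),(proj('top',plate(p,P))-Pt).ravel(),(proj('side',plate(p,P))-Ps).ravel()]
r=least_squares(f,[600,-230,-.25,1.6],loss='soft_l1',x_scale=[100,100,.1,.1]); p=r.x
print('station',p.round(3),'fold deg',np.degrees(p[3])); print(f(p).reshape(-1,2).round(1).tolist())
# block
B=[[11,55,90],[11,-55,90],[-11,55,90],[-11,-55,90]]
Bs=[(244.4,256.6),(295.6,261.6),(242,270.6),(292.6,277)]
Bt=[(192.8,205.4),(200.3,242.2),(186.9,206.5),(196.5,244.5)]
g=lambda q:np.r_[(proj('top',block(np.r_[q,.611],B))-Bt).ravel(),(proj('side',block(np.r_[q,.611],B))-Bs).ravel()]
r=least_squares(g,[495,260,.24,20],x_scale=[100,100,.1,10]); q=np.r_[r.x,.611]
print('block',q.round(3)); print(g(r.x).reshape(-1,2).round(1).tolist())
print('top edges',block(q,[[11,0,90],[-11,0,90],[0,0,90]]).round(1).tolist())
# fence by colour near station
for n in('top','side'):
    im=cv2.imread(n+'0raw.png'); h=cv2.cvtColor(im,cv2.COLOR_BGR2HSV)
    m=cv2.inRange(h,(20,150,90),(34,255,255)); k,lab,stt,c=cv2.connectedComponentsWithStats(m)
    ex=proj(n,stn(p,[-130,0,30]))[0]
    for i in range(1,k):
        if stt[i,4]>8 and np.hypot(*(c[i]-ex))<40:
            w=ray(n,c[i],38 if n=='top' else 32); print(n,'fence',stt[i],c[i].round(1),w.round(1),'local',(rz(-p[2])@(w-[p[0],p[1],0])).round(1))
np.save('p.npy',p);np.save('q.npy',q)
out=[]
for n,(x,y,w,hh) in {'side':(225,35,160,120),'top':(320,140,160,120)}.items():
    im=cv2.imread(n+'0raw.png'); im2=cv2.resize(im,None,fx=4,fy=4,interpolation=cv2.INTER_CUBIC)
    W=lambda L:proj(n,L)*4+1.5
    rect=lambda x0,x1,y0,y1,z:[[x0,y0,z],[x1,y0,z],[x1,y1,z],[x0,y1,z],[x0,y0,z]]
    edges(im2,[W(stn(p,rect(-225,35,-100,100,18))),W(stn(p,rect(-140,-126,-60,60,38)))],(255,255,0))
    edges(im2,[W(plate(p,rect(-194,-4,-75,75,0))),W(plate(p,rect(-194,-4,-75,75,10)))],(0,0,255))
    edges(im2,[W(block(q,np.array(rect(-11,11,-55,55,90)))),W(block(q,[[11,55,90],[11,55,0],[11,-55,0],[11,-55,90]]))],(255,0,255))
    if n=='side': c1=im2[35*4:35*4+300,255*4:255*4+400]; c2=im2[230*4:230*4+300,220*4:220*4+400]
    else: c1=im2[145*4:145*4+300+0,330*4:330*4+400]; c2=im2[195*4:195*4+300,165*4:165*4+400]
    # station region 2x4: extend
    out.append(np.hstack([cv2.resize(im2[(35 if n=='side' else 150)*4:][:560,(255 if n=='side' else 330)*4:][:,:500],(400,448)) [:300] if n=='side' else cv2.resize(im2[155*4:][:480,325*4:][:,:500],(400,384))[84:384],c2]))
cv2.imwrite('pics/ov.png',np.vstack(out))
E
```

```text
station [ 6.06226e+02 -2.27659e+02 -2.30000e-01  1.77500e+00] fold deg 101.70641592448054
[[0.3, 0.6], [-0.0, 1.1], [2.0, -1.4], [0.8, 2.7], [1.7, -0.8], [-0.6, 1.7], [-1.5, -0.5], [0.4, 0.0], [0.2, -0.6], [-2.8, -0.7], [0.3, -2.5], [0.4, -3.8], [-1.6, 0.4], [0.3, -0.1]]
block [5.08099e+02 2.86450e+02 2.35000e-01 2.49220e+01 6.11000e-01]
[[0.1, -0.1], [0.8, 0.7], [0.5, 0.6], [-1.0, -0.2], [-1.4, 1.7], [-0.6, 2.4], [-0.1, -1.8], [1.4, -2.4]]
top edges [[498.2, 327.9, 104.9], [494.0, 345.4, 92.3], [496.1, 336.7, 98.6]]
top fence [361 223  30  11 128] [375.7 227.9] [ 493.  -199.9   38. ] local [-116.6    1.2   38. ]
side fence [317 126  19  24 145] [325.7 136.7] [ 493.2 -191.1   32. ] local [-118.4    9.7   32. ]
```

View pics/ov.png

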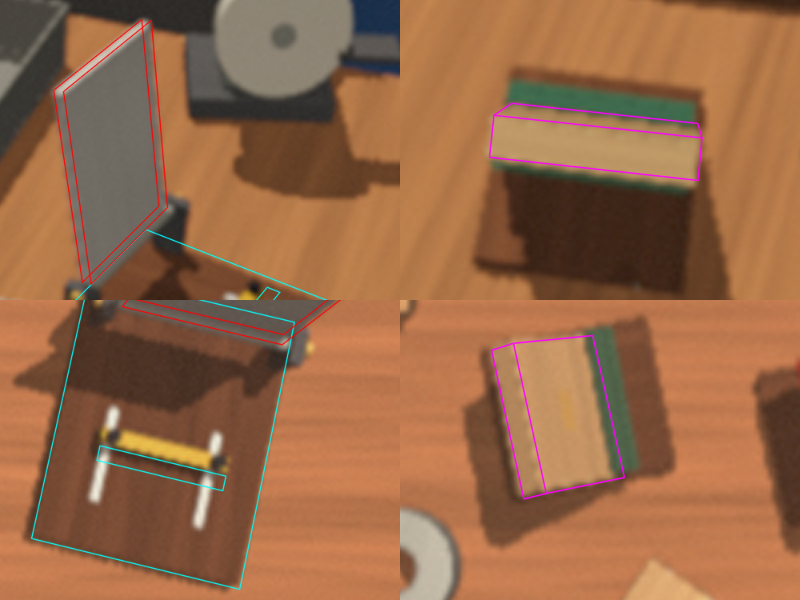

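carry_out(
  rows=[
    [278,255,74,-2.3],
    [278,255,74,-2.3],
    [278,255,74,-2.3],
    [278,255,74,-2.3],
    [278,255,74,-2.3],
    [278,255,74,-2.3],
    [278,255,74,-2.3],
    [278,255,74,-2.3],
    [278,255,74,-2.3],
    [278,255,74,-2.3],
    [328,625,74,-2.3],
    [328,625,74,-2.3],
    [328,625,74,-2.3],
    [328,625,74,-2.3],
    [328,625,74,-2.3],
    [328,625,74,-2.3],
    [328,625,74,-2.3],
    [328,625,74,-2.3],
    [328,625,74,-2.3],
    [328,625,74,-2.3],
  ],
  hand=91.8,
)

```text
time: 1.77
tool_pos: [470.2, 125.8, 299.5]
tcp_rot: [3.12, 1.567, 1.79]
contact_force: [-0.9, -0.5, -0.7]
grip_width: 91.5
```

carry_out(
  rows=[
    [10,70,-20,-0.3],
    [20,140,-60,-0.3],
    [27.5,204.5,-110,-0.3],
    [27.5,204.5,-140,-0.3],
    [27.5,204.5,-165,-0.3],
    [27.5,204.5,-165,-0.3],
    [27.5,204.5,-165,-0.3],
    [27.5,204.5,-165,-0.3],
  ],
)

```text
time: 2.43
tool_pos: [494.9, 331.0, 128.5]
tcp_rot: [-1.811, 1.561, 3.139]
contact_force: [-0.3, -1.5, -0.9]
grip_width: 91.7
```

Run:
```python
from h import *
q=np.load('q.npy'); o=get_obs(); print(o['time'],o['tool_pos'].round(1),np.degrees(o['tcp_rot'][2]-o['tcp_rot'][0]).round(2),o['contact_force'].round(1))
I={n:capture(n)[:,:,::-1].copy() for n in('side','top')}
rect=lambda x0,x1,y0,y1,z:np.array([[x0,y0,z],[x1,y0,z],[x1,y1,z],[x0,y1,z],[x0,y0,z]])
out=[]
for n,(x,y) in {'side':(215,190),'top':(150,170)}.items():
    im=cv2.resize(I[n],None,fx=4,fy=4,interpolation=cv2.INTER_CUBIC)
    edges(im,[proj(n,block(q,rect(-11,11,-55,55,90)))*4+1.5],(255,0,255))
    c=tuple(int(v) for v in (proj(n,o['tool_pos'])[0]*4+1.5)); cv2.drawMarker(im,c,(255,255,0),0,12,1)
    out.append(im[y*4:y*4+400,x*4:x*4+400])
cv2.imwrite('pics/g1.png',np.hstack(out))
```

```text
2.4333 [494.9 331.  128.5] 283.63 [-0.3 -1.5 -0.9]
```

View pics/g1.png

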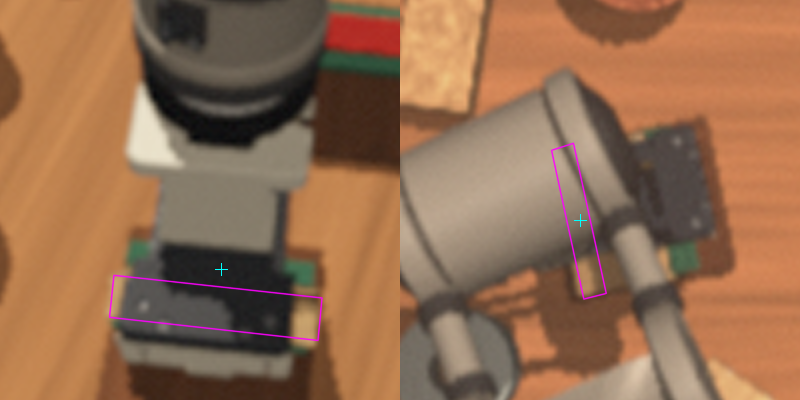

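carry_out(
  rows=[
    [2.5,-0.5,-20,0],
    [2.5,-0.5,-42,0],
    [2.5,-0.5,-42,0],
    [2.5,-0.5,-42,0],
    [2.5,-0.5,-42,0],
  ],
)

```text
time: 2.95
tool_pos: [501.1, 328.8, 94.0]
tcp_rot: [2.955, 1.567, 1.619]
contact_force: [0.1, -0.6, 0.2]
grip_width: 91.8
```

carry_out(
  rows=[
    [0,0,0,0],
    [0,0,0,0],
    [0,0,0,0],
    [0,0,0,0],
    [0,0,0,0],
    [0,0,0,0],
    [0,0,0,0],
    [0,0,0,0],
  ],
  hand=20,
)

```text
time: 3.62
tool_pos: [501.0, 328.8, 93.9]
tcp_rot: [3.011, 1.567, 1.676]
contact_force: [0.5, -0.1, -0.5]
grip_width: 43.0
```

carry_out(
  rows=[
    [0,0,0,0],
    [-3.5,1.5,0,0],
    [-3.5,1.5,-5,0],
    [-3.5,1.5,-8,0],
    [-3.5,1.5,-8,0],
    [-3.5,1.5,-8,0],
  ],
  hand=60,
)

```text
time: 4.12
tool_pos: [497.3, 330.2, 85.4]
tcp_rot: [-3.027, 1.568, 1.921]
contact_force: [-0.4, -0.8, 0.1]
grip_width: 60.1
```

carry_out(
  rows=[
    [0,0,0,0],
    [0,0,0,0],
    [0,0,0,0],
    [0,0,0,0],
    [0,0,0,0],
    [0,0,0,0],
  ],
  hand=15,
)

```text
time: 4.62
tool_pos: [497.4, 330.2, 85.8]
tcp_rot: [3.138, 1.568, 1.803]
contact_force: [-1.1, -0.5, 2.8]
grip_width: 31.7
```

carry_out(
  rows=[
    [0,0,0,0],
    [0,0,0,0],
    [0,0,0,0],
    [0,0,0,0],
  ],
)

```text
time: 4.95
tool_pos: [497.5, 330.1, 86.0]
tcp_rot: [3.099, 1.568, 1.763]
contact_force: [-1.4, -1.5, 3.5]
grip_width: 31.4
```

carry_out(
  rows=[
    [-0.3,1.1,1.6,0],
    [-0.5,2.2,3.3,0],
    [-0.8,3.3,4.9,0],
    [-1.1,4.5,6.6,0],
    [-1.3,5.6,8.2,0],
  ],
)

```text
time: 5.37
tool_pos: [496.1, 335.5, 94.1]
tcp_rot: [-3.007, 1.568, 1.941]
contact_force: [1.3, -3.5, -1.2]
grip_width: 31.5
```

carry_out(
  rows=[
    [-0.3,1.1,1.6,0],
    [-0.5,2.2,3.3,0],
    [-0.8,3.3,4.9,0],
    [-1.1,4.5,6.6,0],
    [-1.3,5.6,8.2,0],
    [-1.6,6.7,9.8,0],
    [-1.9,7.8,11.5,0],
    [-2.1,8.9,13.1,0],
  ],
)

```text
time: 6.03
tool_pos: [494.0, 344.5, 107.4]
tcp_rot: [-2.995, 1.568, 1.953]
contact_force: [0.4, -3.2, -0.5]
grip_width: 31.2
```

carry_out(
  rows=[
    [-0.5,2.2,3.3,0],
    [-1.1,4.5,6.6,0],
    [-1.6,6.7,9.8,0],
    [-2.1,8.9,13.1,0],
    [-2.7,11.1,16.4,0],
    [-3.2,13.4,19.7,0],
  ],
)

```text
time: 6.53
tool_pos: [490.8, 359.0, 127.9]
tcp_rot: [2.981, 1.567, 1.646]
contact_force: [0.1, -0.0, -0.1]
grip_width: 24.2
```

Run:
```python
from h import *
o=get_obs(); print(o['time'],o['tool_pos'].round(1),o['contact_force'].round(1),o['grip_width'])
I={n:capture(n)[:,:,::-1].copy() for n in('side','top')}
out=[]
for n,(x,y) in {'side':(215,190),'top':(140,170)}.items():
    im=cv2.resize(I[n],None,fx=4,fy=4,interpolation=cv2.INTER_CUBIC)
    c=tuple(int(v) for v in (proj(n,o['tool_pos'])[0]*4+1.5)); cv2.drawMarker(im,c,(255,255,0),0,12,1)
    out.append(im[y*4:y*4+400,x*4:x*4+400])
cv2.imwrite('pics/g2.png',np.hstack(out))
```

```text
6.5333 [490.8 359.  127.9] [ 0.1 -0.  -0.1] 24.23163104921678
```

View pics/g2.png

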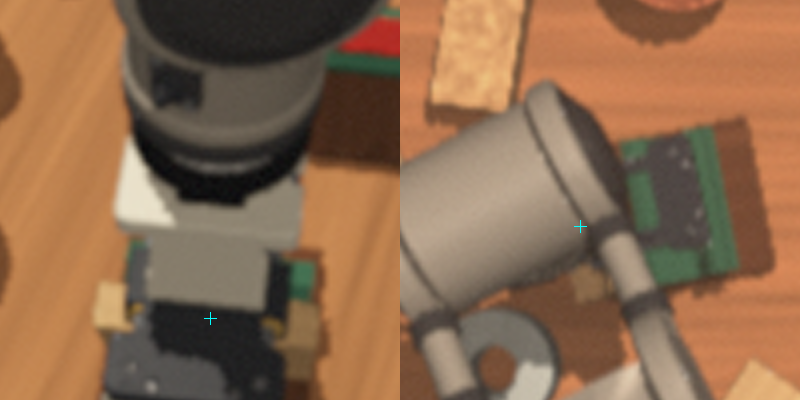

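carry_out(
  rows=[
    [-1,5,10,0],
    [-2,8,20,0],
    [-2,8,35,0],
    [-2,8,55,0],
    [-2,0,75,0],
    [-2,-15,95,5],
    [0,-35,105,10],
    [0,-60,105,15],
    [0,-90,105,20],
    [0,-120,105,25],
    [0,-150,105,30],
    [0,-180,105,35],
    [0,-210,105,40],
    [5,-240,105,45],
    [10,-270,105,50],
    [15,-300,105,55],
    [20,-330,105,60],
    [25,-360,105,63],
    [28,-385,105,63],
    [30,-400,105,63],
  ],
)

```text
time: 8.3
tool_pos: [521.4, -42.8, 234.2]
tcp_rot: [2.704, 1.568, 2.468]
contact_force: [1.4, 0.4, -1.6]
grip_width: 22.9
```

carry_out(
  rows=[
    [0,-10,0,0],
    [0,-30,0,0],
    [0,-55,0,0],
    [1,-85,0,0],
    [2,-115,0,0],
    [2,-140,0,0],
    [2,-155,0,0],
    [2,-163,0,0],
    [2,-166,0,0],
    [2,-166,0,0],
    [2,-166,0,0],
    [2,-166,0,0],
    [2,-166,0,0],
  ],
)

```text
time: 9.38
tool_pos: [523.6, -207.7, 234.3]
tcp_rot: [2.606, 1.568, 2.371]
contact_force: [-0.2, 0.3, -1.4]
grip_width: 22.8
```

```bash
cat > look.py <<'E'
from h import *
import sys
name=sys.argv[1]; p=np.load('p.npy')
o=get_obs(); tp=o['tool_pos']; loc=rz(-p[2])@(tp-[p[0],p[1],0])
print(o['time'],tp.round(1),'local',loc.round(1),'phi',np.degrees(o['tcp_rot'][2]-o['tcp_rot'][0]).round(2),'q',o['joint_positions'].round(2),'F',o['contact_force'].round(1),o['grip_width'].round(1))
I={n:capture(n)[:,:,::-1].copy() for n in('side','top')}
out=[]
for n,(x,y) in {'side':(int(sys.argv[2]),int(sys.argv[3])),'top':(int(sys.argv[4]),int(sys.argv[5]))}.items():
    cv2.imwrite(f'{name}_{n}raw.png',I[n])
    im=cv2.resize(I[n],None,fx=4,fy=4,interpolation=cv2.INTER_CUBIC)
    c=tuple(int(v) for v in (proj(n,tp)[0]*4+1.5)); cv2.drawMarker(im,c,(255,255,0),0,12,1)
    out.append(im[y*4:y*4+560,x*4:x*4+400])
cv2.imwrite(f'pics/{name}.png',np.hstack(out))
E
python3 look.py s1 270 20 330 130
```

```text
Traceback (most recent call last):
  File "look.py", line 5, in <module>
    print(o['time'],tp.round(1),'local',loc.round(1),'phi',np.degrees(o['tcp_rot'][2]-o['tcp_rot'][0]).round(2),'q',o['joint_positions'].round(2),'F',o['contact_force'].round(1),o['grip_width'].round(1))
                                                                                                                                                                                  ^^^^^^^^^^^^^^^^^^^^^
AttributeError: 'float' object has no attribute 'round'
```

```bash
sed -i "s/,o\['grip_width'\].round(1))/,o['grip_width'])/" look.py; python3 look.py s1 270 20 330 130
```

```text
9.3833 [ 523.6 -207.7  234.3] local [-85.    0.5 234.3] phi -13.47 q [-0.51  0.41  1.4   0.    1.33 -0.28] F [-0.2  0.3 -1.4] 22.795810910350333
```

View pics/s1.png

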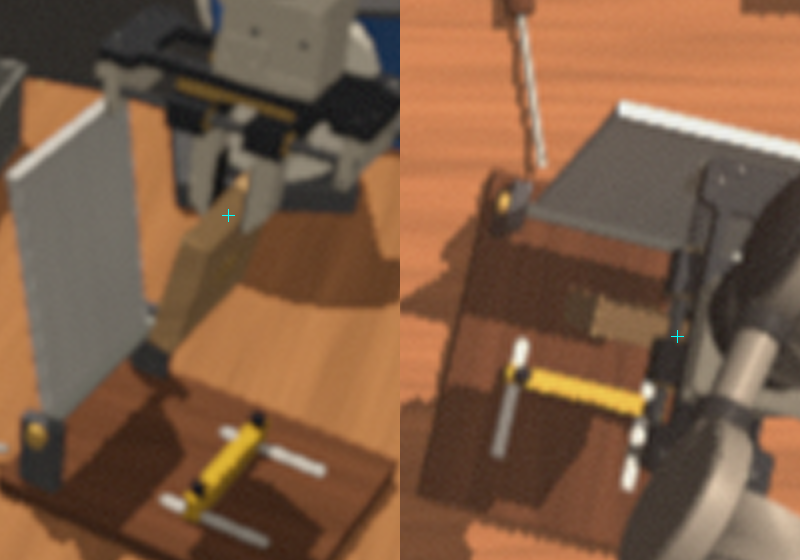

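carry_out(
  rows=[
    [-4,1,-3,0],
    [-8,2,-10,0],
    [-8,2,-20,0],
    [-8,2,-32,0],
    [-8,2,-45,0],
    [-8,2,-58,0],
    [-8,2,-71,0],
    [-8,2,-84,0],
    [-8,2,-95,0],
    [-8,2,-104,0],
    [-8,2,-111,0],
    [-8,2,-115,0],
    [-8,2,-117,0],
    [-8,2,-117,0],
    [-8,2,-117,0],
  ],
)

```text
time: 10.73
tool_pos: [515.8, -206.2, 117.7]
tcp_rot: [2.572, 1.569, 2.336]
contact_force: [0.6, -0.9, -1.2]
grip_width: 23.0
```

```bash
python3 look.py s2 270 50 330 130
```

```text
10.7333 [ 515.8 -206.2  117.7] local [-92.9   0.2 117.7] phi -13.49 q [-0.52  0.51  1.59  0.    1.05 -0.28] F [ 0.6 -0.9 -1.2] 23.041657343622916
```

View pics/s2.png

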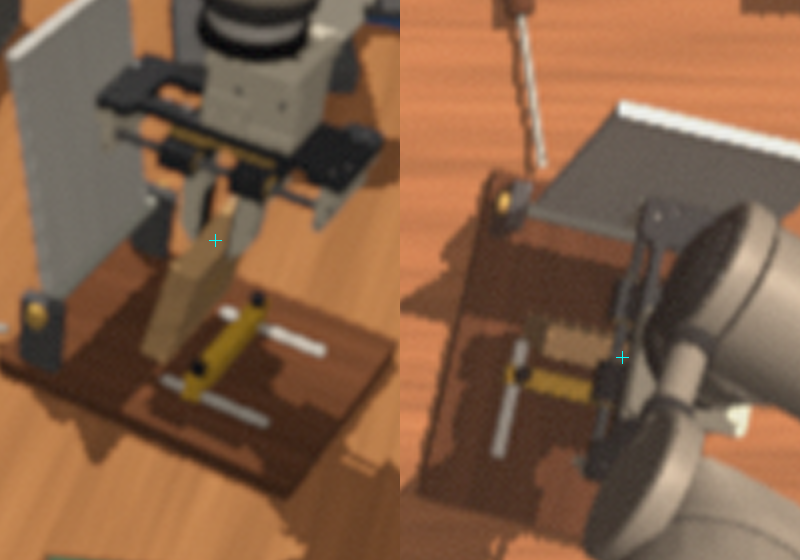

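Run:
```python
from h import *
c=lambda n,x,y:(x/4+(270 if n=='s' else 330)-.4,y/4+(50 if n=='s' else 130)-.4)
S=[c('s',180,252),c('s',205,262),c('s',145,345),c('s',168,360)]
T=[c('t',545,322),c('t',545,358)]; T=[(x-100,y) for x,y in T]
L=np.array([[11,55,90],[-11,55,90],[11,55,0],[-11,55,0]])
def blk(v,L): # x,y,z of top centre, tilt
    return block(np.array([v[0],v[1],1.335,v[2],v[3]]),np.asarray(L)-[0,0,90.])
f=lambda v:np.r_[(proj('side',blk(v,L))-S).ravel(),(proj('top',blk(v,L[:2]))-T).ravel(),(v[1]-(-206.2)-.0)/8]
r=least_squares(f,[515,-206,140,.3],x_scale=[10,10,10,.1],loss='soft_l1'); v=r.x
print(v.round(2),np.degrees(v[3]),f(v).round(1)); np.save('v.npy',v)
print('bottom corners z',blk(v,[[11,0,0],[-11,0,0]]).round(1).tolist())
B=lambda z:[[11,55,z],[-11,55,z],[-11,-55,z],[11,-55,z],[11,55,z]]
out=[]
for n,(x,y) in {'side':(297,95),'top':(350,195)}.items():
    im=cv2.resize(cv2.imread(f's2_{n}raw.png'),None,fx=8,fy=8,interpolation=cv2.INTER_CUBIC)[y*8:y*8+480,x*8:x*8+400]
    a=im.copy()
    edges(a,[(proj(n,blk(v,B(z)))+.5)*8-.5-[x*8,y*8] for z in (0,90)],(255,0,255))
    out+=[im,a] if n=='side' else [a]
cv2.imwrite('pics/z.png',cv2.resize(np.hstack(out[:2]),(800,480)))
```

```text
[ 5.1188e+02 -2.0057e+02  1.3911e+02  1.5000e-01] 8.349482393370513 [-1.4  0.2 -1.   1.3  0.2 -0.6  0.6 -0.9  1.3  1.3 -0.7 -0.   0.7]
bottom corners z [[535.2, -206.2, 51.7], [514.0, -201.1, 48.5]]
```

View pics/z.png

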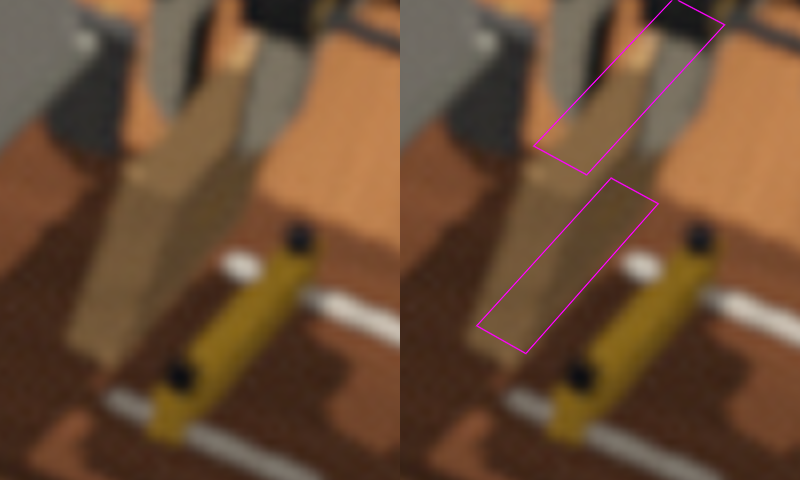

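Run:
```python
from h import *
c=lambda x,y:(297+(x+.5)/8-.5,95+(y+.5)/8-.5)
S=[c(130,172),c(178,195),c(68,338),c(112,365)]
t=lambda x,y:(330+(x-400)/4-.4,130+y/4-.4)
T=[t(545,322),t(545,358)]
L=np.array([[11,55,90],[-11,55,90],[11,55,0],[-11,55,0]])
def blk(v,L):
    g=v[4]; L=(np.asarray(L)-[0,0,90.])@np.array([[1,0,0],[0,np.cos(g),-np.sin(g)],[0,np.sin(g),np.cos(g)]]).T
    return block(np.array([v[0],v[1],1.335,v[2],v[3]]),L)
ld=np.array([.233,.972,0]); o=np.array([515.8,-206.2,117.7])
for top in(0,1):
  f=lambda v:np.r_[(proj('side',blk(v,L))-S).ravel(),(proj('top',blk(v,L[:2]))-T).ravel()*top,((v[:3]-o)@ld)/2]
  r=least_squares(f,[515,-206,140,.3,0],x_scale=[10,10,10,.1,.1]); v=r.x
  print(v.round(2),'tilt',np.degrees(v[3:]).round(1),f(v).round(1),'bottom',blk(v,[[11,55,0],[-11,55,0],[11,-55,0],[-11,-55,0]]).round(1).tolist())
```

```text
[ 5.1348e+02 -2.0567e+02  1.2569e+02  1.9000e-01 -2.0000e-02] tilt [10.6 -1.1] [-0.3 -0.5  0.2  0.4 -0.2 -0.1  0.3  0.1  0.   0.  -0.  -0.  -0. ] bottom [[552.8, -160.3, 38.3], [531.7, -155.2, 34.2], [526.7, -267.1, 40.3], [505.7, -262.1, 36.2]]
[ 5.1372e+02 -2.0452e+02  1.2652e+02  1.8000e-01 -3.0000e-02] tilt [10.4 -1.5] [-0.4 -0.4  0.   0.5 -0.2 -0.1  0.3  0.2  1.5  0.9 -0.5 -0.5  0.6] bottom [[552.6, -159.7, 38.6], [531.5, -154.7, 34.6], [526.4, -266.5, 41.4], [505.4, -261.5, 37.5]]
```

carry_out(
  rows=[
    [-5,1.2,0,0],
    [-10,2.3,-3,0],
    [-14.6,3.4,-6,0],
    [-14.6,3.4,-10,0],
    [-14.6,3.4,-12,0],
    [-14.6,3.4,-12,0],
    [-14.6,3.4,-12,0],
    [-14.6,3.4,-12,0],
  ],
)

```text
time: 11.5
tool_pos: [501.5, -203.0, 105.9]
tcp_rot: [2.453, 1.569, 2.217]
contact_force: [0.5, -0.2, -1.4]
grip_width: 22.7
```

carry_out(
  rows=[
    [0,0,-1,0],
    [0,0,-2,0],
    [0,0,-3,0],
    [0,0,-3,0],
  ],
)

```text
time: 11.83
tool_pos: [501.4, -202.9, 102.7]
tcp_rot: [2.516, 1.569, 2.28]
contact_force: [0.7, -0.4, -0.8]
grip_width: 22.8
```

carry_out(
  rows=[
    [0,0,-0.7,0],
    [0,0,-1.4,0],
    [0,0,-2,0],
    [0,0,-2,0],
  ],
)

```text
time: 12.17
tool_pos: [501.3, -202.8, 100.5]
tcp_rot: [2.573, 1.569, 2.337]
contact_force: [-1.0, 0.3, -1.7]
grip_width: 22.8
```

carry_out(
  rows=[
    [0,0,-0.7,0],
    [0,0,-1.4,0],
    [0,0,-1.4,0],
  ],
)

```text
time: 12.42
tool_pos: [501.3, -202.8, 99.0]
tcp_rot: [2.599, 1.569, 2.363]
contact_force: [0.1, -0.7, -2.3]
grip_width: 22.7
```

carry_out(
  rows=[
    [0,0,-0.7,0],
    [0,0,-1.4,0],
    [0,0,-1.4,0],
  ],
)

```text
time: 12.67
tool_pos: [501.2, -202.8, 97.4]
tcp_rot: [2.611, 1.568, 2.375]
contact_force: [-0.3, 0.2, -1.0]
grip_width: 22.9
```

carry_out(
  rows=[
    [0,0,-0.7,0],
    [0,0,-1.4,0],
    [0,0,-1.4,0],
  ],
)

```text
time: 12.92
tool_pos: [501.4, -203.4, 96.5]
tcp_rot: [2.873, 1.57, 2.638]
contact_force: [-0.8, -1.4, 4.0]
grip_width: 22.4
```

carry_out(
  rows=[
    [0,0,-0.7,0],
    [0,0,-1.4,0],
    [0,0,-1.4,0],
  ],
)

```text
time: 13.17
tool_pos: [502.0, -203.8, 96.3]
tcp_rot: [-0.483, 1.57, -0.719]
contact_force: [-2.0, -2.1, 9.3]
grip_width: 22.6
```

carry_out(
  rows=[
    [1.5,-0.3,0,0],
    [3,-0.7,0,0],
    [4.5,-1,0,0],
    [6,-1.4,0,0],
    [7.5,-1.7,0,0],
    [7.5,-1.7,0,0],
  ],
)

```text
time: 13.67
tool_pos: [509.7, -205.8, 96.7]
tcp_rot: [-0.653, 1.569, -0.888]
contact_force: [-1.7, -0.6, 6.3]
grip_width: 22.1
```

carry_out(
  rows=[
    [1.5,-0.3,0,0],
    [3,-0.7,0,0],
    [4.5,-1,0,0],
    [6,-1.4,0,0],
    [6,-1.4,0,0],
  ],
)

```text
time: 14.08
tool_pos: [515.7, -207.0, 96.6]
tcp_rot: [-0.874, 1.57, -1.109]
contact_force: [-2.7, -0.6, 4.5]
grip_width: 21.6
```

carry_out(
  rows=[
    [0,0,0,0],
    [0,0,0,0],
    [0,0,0,0],
    [0,0,0,0],
    [0,0,0,0],
    [0,0,0,0],
  ],
  hand=56,
)

```text
time: 14.58
tool_pos: [515.8, -207.0, 96.5]
tcp_rot: [-0.774, 1.57, -1.009]
contact_force: [-0.3, -0.3, -0.3]
grip_width: 54.9
```

carry_out(
  rows=[
    [0,0,-6,0],
    [0,0,-13,0],
    [0,0,-19,0],
    [0,0,-22,0],
    [0,0,-22,0],
    [0,0,-22,0],
  ],
)

```text
time: 15.08
tool_pos: [515.6, -206.9, 74.1]
tcp_rot: [-1.86, 1.57, -2.095]
contact_force: [-0.3, -0.2, -0.6]
grip_width: 55.8
```

carry_out(
  rows=[
    [0,0,0,0],
    [0,0,0,0],
    [0,0,0,0],
    [0,0,0,0],
    [0,0,0,0],
    [0,0,0,0],
    [0,0,0,0],
    [0,0,0,0],
  ],
  hand=15,
)

```text
time: 15.75
tool_pos: [515.8, -207.0, 74.3]
tcp_rot: [-1.024, 1.57, -1.259]
contact_force: [0.3, 0.7, 0.5]
grip_width: 21.9
```

carry_out(
  rows=[
    [-1,0.2,0,0],
    [-2,0.5,0,0],
    [-3,0.7,0,0],
    [-4,0.9,0,0],
    [-4,0.9,0,0],
  ],
)

```text
time: 16.17
tool_pos: [511.7, -206.1, 74.3]
tcp_rot: [-0.722, 1.57, -0.957]
contact_force: [1.2, -1.2, -1.7]
grip_width: 22.0
```

carry_out(
  rows=[
    [-0.7,0.2,0,0],
    [-1.4,0.3,0,0],
    [-2,0.5,0,0],
    [-2,0.5,0,0],
  ],
)

```text
time: 16.5
tool_pos: [511.4, -206.1, 74.5]
tcp_rot: [-0.173, 1.566, -0.408]
contact_force: [6.2, -0.9, -4.9]
grip_width: 21.9
```

carry_out(
  rows=[
    [-0.7,0.2,0,0],
    [-1.4,0.3,0,0],
    [-1.4,0.3,0,0],
  ],
)

```text
time: 16.75
tool_pos: [511.3, -206.1, 74.6]
tcp_rot: [-0.121, 1.563, -0.357]
contact_force: [6.3, -0.7, -4.3]
grip_width: 22.1
```

carry_out(
  rows=[
    [0,0,0,0],
    [0,0,0,0],
    [0,0,0,0],
  ],
)

```text
time: 17.0
tool_pos: [511.4, -206.1, 74.6]
tcp_rot: [-0.11, 1.562, -0.345]
contact_force: [2.7, -0.9, -2.5]
grip_width: 22.2
```

carry_out(
  rows=[
    [0,0,0,0],
    [0,0,0,0],
    [0,0,0,0],
    [0,0,0,0],
    [0,0,0,0],
  ],
  hand=46,
)

```text
time: 17.42
tool_pos: [511.1, -206.0, 74.5]
tcp_rot: [-0.114, 1.563, -0.35]
contact_force: [-0.1, -1.0, -0.7]
grip_width: 44.9
```

carry_out(
  rows=[
    [0,0,5,0],
    [0,0,15,0],
    [0,0,30,0],
    [0,0,50,0],
    [0,0,75,0],
    [0,0,105,0],
    [0,0,135,0],
    [0,0,160,0],
    [-10,5,190,0],
    [-30,15,210,0],
    [-60,40,230,0],
    [-90,70,240,0],
    [-110,100,245,0],
    [-110,120,250,0],
    [-110,130,250,0],
    [-110,130,250,0],
    [-110,130,250,0],
    [-110,130,250,0],
  ],
)

```text
time: 18.92
tool_pos: [401.5, -76.9, 324.1]
tcp_rot: [-0.178, 1.564, -0.414]
contact_force: [0.1, 0.5, -0.0]
grip_width: 46.2
```

```bash
python3 look.py s3 270 50 330 130
```

```text
18.9167 [401.5 -76.9 324.1] local [-233.7  100.1  324.1] phi -13.52 q [-0.38  0.05  1.62 -0.    1.46 -0.14] F [ 0.1  0.5 -0. ] 46.16455810850481
```

View pics/s3.png

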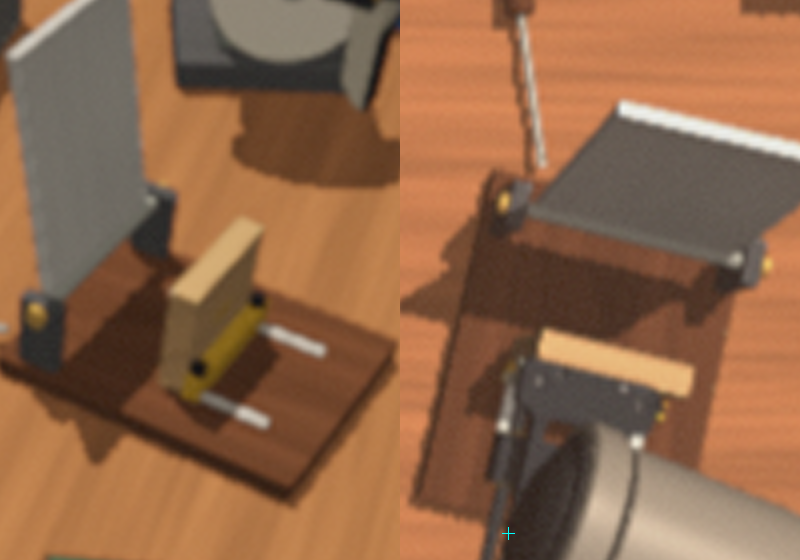

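Run:
```python
from h import *
p=np.load('p.npy')
D=[(.342,1.524,524.6,226.1),(.41,1.40,563.3,234.3),(.51,1.59,555.5,117.7),(.05,1.62,408.8,324.1)]
A=[];b=[]
for a,c,r,z in D: A+=[[np.sin(a),np.sin(a+c),0],[np.cos(a),np.cos(a+c),1]];b+=[r,z]
s,res,*_=np.linalg.lstsq(A,b,rcond=None); print('L1 L2 h',s.round(1),(np.array(A)@s-b).round(1))
for r,z in((732,215),(732,300),(720,310),(745,225)):
    w=np.hypot(r,z-s[2]); print(r,z,'dist',w.round(0),'max',(s[0]+s[1]).round(0))
t=lambda x,y:(330+(x-400)/4-.4,130+y/4-.4)
for c in((540,328),(695,370),(690,393)):
    w=ray('top',t(*c),108); print('top corner local',(rz(-p[2])@(w-[p[0],p[1],0])).round(1))
im=cv2.imread('top0raw.png'); h=cv2.cvtColor(im,cv2.COLOR_BGR2HSV); m=cv2.inRange(h,(20,150,90),(34,255,255))[215:240,355:395]
v,u=np.nonzero(m); P=np.array([ray('top',(a+355,b2+215),38)[:2] for a,b2 in zip(u,v)]); e=np.linalg.eigh(np.cov(P.T))[1][:,1]; print('fence yaw',np.degrees(np.arctan2(-e[0],e[1])),'deg; station',np.degrees(p[2]))
def loc(x,y,z): return (stn(p,[x,y,z])[0]-get_obs()['tool_pos']).round(0).tolist()
for L in((-100,0,310),(85,0,310),(85,0,215),(60,0,215),(45,0,217),(20,0,219),(-6,0,219),(-56,0,205),(-89,0,183),(-107,0,164),(-118,0,149),(-124,0,138)): print(L,(stn(p,L)[0]).round(0).tolist(),loc(*L))
```

```text
L1 L2 h [456.7 388.1 -90.6] [-0.1  0.6 -4.2  2.   2.5 -5.6  0.2  3. ]
732 215 dist 793.0 max 845.0
732 300 dist 830.0 max 845.0
720 310 dist 824.0 max 845.0
745 225 dist 809.0 max 845.0
top corner local [-85.   59.2 108. ]
top corner local [-88.4 -53.9 108. ]
top corner local [-105.2  -53.7  108. ]
fence yaw -13.65583000884043 deg; station -13.202983285730207
(-100, 0, 310) [509.0, -205.0, 310.0] [107.0, -128.0, -14.0]
(85, 0, 310) [689.0, -247.0, 310.0] [288.0, -170.0, -14.0]
(85, 0, 215) [689.0, -247.0, 215.0] [288.0, -170.0, -109.0]
(60, 0, 215) [665.0, -241.0, 215.0] [263.0, -164.0, -109.0]
(45, 0, 217) [650.0, -238.0, 217.0] [249.0, -161.0, -107.0]
(20, 0, 219) [626.0, -232.0, 219.0] [224.0, -155.0, -105.0]
(-6, 0, 219) [600.0, -226.0, 219.0] [199.0, -149.0, -105.0]
(-56, 0, 205) [552.0, -215.0, 205.0] [150.0, -138.0, -119.0]
(-89, 0, 183) [520.0, -207.0, 183.0] [118.0, -130.0, -141.0]
(-107, 0, 164) [502.0, -203.0, 164.0] [101.0, -126.0, -160.0]
(-118, 0, 149) [491.0, -201.0, 149.0] [90.0, -124.0, -175.0]
(-124, 0, 138) [486.0, -199.0, 138.0] [84.0, -122.0, -186.0]
```

carry_out(
  rows=[
    [8,-10,-2,-7],
    [16,-20,-4,-14],
    [24,-29,-6,-21],
    [33,-39,-8,-28],
    [41,-49,-10,-35],
    [49,-59,-12,-42],
    [57,-69,-14,-49],
    [66,-79,-16,-56],
    [74,-88,-18,-63],
    [82,-98,-20,-70],
    [90,-108,-22,-77],
    [99,-118,-24,-84],
    [107,-128,-26,-90],
    [107,-128,-26,-90],
    [107,-128,-26,-90],
  ],
  hand=0,
)

```text
time: 20.27
tool_pos: [508.3, -205.8, 296.7]
tcp_rot: [-0.538, 1.564, -2.344]
contact_force: [0.2, 1.5, 0.2]
grip_width: 0.3
```

carry_out(
  rows=[
    [15,-4,0,0],
    [30,-7,0,0],
    [45,-11,0,0],
    [60,-14,0,0],
    [75,-18,0,0],
    [90,-21,0,0],
    [105,-25,0,0],
    [120,-28,0,0],
    [135,-32,0,0],
    [150,-35,0,0],
    [165,-39,0,0],
    [178,-42,0,0],
    [182,-43,0,0],
    [182,-43,0,0],
    [182,-43,0,0],
    [182,-43,0,0],
  ],
)

```text
time: 21.6
tool_pos: [689.6, -248.6, 297.1]
tcp_rot: [-0.557, 1.564, -2.363]
contact_force: [0.4, 0.2, 0.4]
grip_width: 0.6
```

carry_out(
  rows=[
    [0,0,-12,0],
    [0,0,-27,0],
    [0,0,-43,0],
    [0,0,-59,0],
    [0,0,-72,0],
    [0,0,-79,0],
    [0,0,-79,0],
    [0,0,-79,0],
  ],
)

```text
time: 22.27
tool_pos: [689.5, -248.6, 218.8]
tcp_rot: [-0.499, 1.564, -2.305]
contact_force: [0.9, 0.3, 0.9]
grip_width: 0.4
```

carry_out(
  rows=[
    [-5,1,0,0],
    [-10,2,0,0],
    [-15,3.5,0,0],
    [-20,4.5,0,0],
    [-24,5.5,0,0],
    [-28,6.5,0,0],
    [-32,7.5,0,0],
  ],
)

```text
time: 22.85
tool_pos: [658.0, -241.4, 220.1]
tcp_rot: [0.099, 1.564, -1.706]
contact_force: [4.8, -1.3, 2.7]
grip_width: 0.6
```

carry_out(
  rows=[
    [-6,1.5,0,0],
    [-12,3,0,0],
    [-18,4.5,0,0],
    [-24,6,0,0],
    [-30,7.5,0,0],
    [-36,9,0,0],
    [-42,10.5,0,0],
    [-48,12,0,0],
    [-54,13.5,0,0],
    [-60,15,-1,0],
    [-66,16.5,-2,0],
    [-72,18,-4,0],
    [-78,19.5,-5,0],
    [-84,21,-7,0],
    [-90,22,-9,0],
    [-96,23.5,-11,0],
    [-102,25,-14,0],
    [-106,26,-15,0],
  ],
)

```text
time: 24.35
tool_pos: [551.0, -214.9, 204.5]
tcp_rot: [-0.09, 1.565, -1.895]
contact_force: [3.1, -0.4, 0.1]
grip_width: 0.4
```

carry_out(
  rows=[
    [-6,1.5,-4,0],
    [-12,3,-7,0],
    [-18,4.5,-11,0],
    [-24,6,-16,0],
    [-30,7.5,-20,0],
    [-33,8,-23,0],
    [-37,9,-27,0],
    [-41,10,-31,0],
    [-45,11,-35,0],
    [-48,12,-39,0],
  ],
)

```text
time: 25.18
tool_pos: [502.6, -202.8, 165.0]
tcp_rot: [-0.105, 1.565, -1.91]
contact_force: [1.7, -0.3, 2.0]
grip_width: 0.8
```

carry_out(
  rows=[
    [-3,0.5,-4,0],
    [-6,1,-8,0],
    [-9,1.5,-12,0],
    [-11,2,-15,0],
  ],
)

```text
time: 25.52
tool_pos: [491.1, -200.7, 149.5]
tcp_rot: [-0.198, 1.565, -2.003]
contact_force: [2.0, -0.3, 1.3]
grip_width: 0.3
```

carry_out(
  rows=[
    [-1,0,-2,0],
    [-2,0.5,-4,0],
    [-3,0.7,-6,0],
    [-3,0.7,-6,0],
  ],
)

```text
time: 25.85
tool_pos: [487.7, -199.8, 143.1]
tcp_rot: [-0.377, 1.565, -2.183]
contact_force: [1.8, -0.5, 1.0]
grip_width: 0.8
```

Now small steps down, watching the force.

carry_out(
  rows=[
    [-0.3,0,-1,0],
    [-0.7,0,-2,0],
    [-1,0,-3,0],
    [-1,0,-3,0],
  ],
)

```text
time: 26.18
tool_pos: [486.4, -199.6, 139.8]
tcp_rot: [-0.513, 1.565, -2.318]
contact_force: [-0.4, 1.1, 2.3]
grip_width: 0.7
```

carry_out(
  rows=[
    [0,0,-0.7,0],
    [0,0,-1.4,0],
    [0,0,-2,0],
    [0,0,-2,0],
  ],
)

```text
time: 26.52
tool_pos: [486.4, -199.7, 138.4]
tcp_rot: [-0.453, 1.565, -2.258]
contact_force: [-1.2, 2.5, 6.8]
grip_width: 0.4
```

carry_out(
  rows=[
    [0,0,-0.7,0],
    [0,0,-1.4,0],
    [0,0,-1.4,0],
  ],
)

```text
time: 26.77
tool_pos: [486.5, -199.8, 138.1]
tcp_rot: [-0.277, 1.565, -2.082]
contact_force: [-2.6, 1.9, 10.0]
grip_width: 0.4
```

carry_out(
  rows=[
    [0,0,-1,0],
    [0,0,-1.5,0],
    [0,0,-1.5,0],
    [0,0,-1.5,0],
    [0,0,-1.5,0],
  ],
)

```text
time: 27.18
tool_pos: [486.7, -200.0, 138.0]
tcp_rot: [-0.06, 1.564, -1.865]
contact_force: [-2.2, 2.8, 12.4]
grip_width: -0.1
```

carry_out(
  rows=[
    [0,0,1,0],
    [0,0,3,0],
    [0,0,6,0],
    [0,0,12,0],
    [0,0,25,0],
    [0,0,45,0],
    [0,0,70,0],
    [-15,15,100,0],
    [-40,50,130,0],
    [-60,85,160,0],
    [-75,115,180,0],
    [-75,150,190,0],
    [-75,180,190,0],
    [-75,190,190,0],
    [-75,190,190,0],
    [-75,190,190,0],
  ],
)

```text
time: 28.52
tool_pos: [411.7, -10.0, 327.8]
tcp_rot: [-0.081, 1.563, -1.884]
contact_force: [0.0, 0.1, -0.4]
grip_width: 0.4
```

```bash
python3 look.py s4 265 50 330 130
```

```text
28.5167 [411.7 -10.  327.8] local [-239.1  167.4  327.8] phi -103.32 q [-0.21  0.06  1.6  -0.01  1.48  1.6 ] F [ 0.   0.1 -0.4] 0.4006300819335638
```

View pics/s4.png

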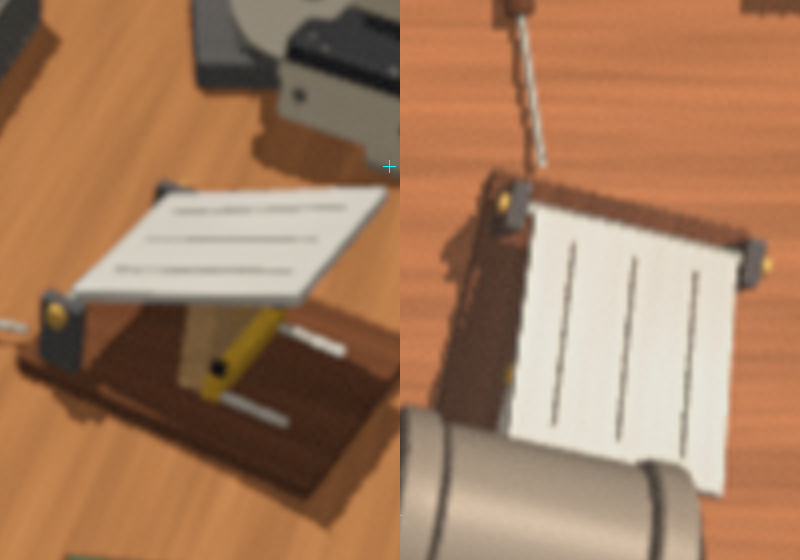

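Run:
```python
from h import *
p=np.load('p.npy'); c=lambda x,y:(265+x/4-.4,50+y/4-.4); t=lambda x,y:(330+(x-400)/4-.4,130+y/4-.4)
S=[c(385,188),c(303,296)]; T=[t(722,493)]
f=lambda a:np.r_[(proj('side',plate(np.r_[p[:3],a],[[-194,-75,10],[-194,75,10]]))-S).ravel(),(proj('top',plate(np.r_[p[:3],a],[[-194,-75,10]]))-T).ravel()]
r=least_squares(f,[.4]); print('fold deg',np.degrees(r.x),f(r.x).round(1),'expected',np.degrees(np.arctan2(38,np.array([85,89,92]))))
o=get_obs(); print(o['time'],o['contact_force'].round(1)); print(close_job())
```

```text
fold deg [22.48263333] [ 1.2 -0.3 -0.5 -0.6 -0.1  1.5] expected [24.08745231 23.12084866 22.44275337]
28.6167 [ 0.5 -0.3 -0.5]
the job is handed in; nothing more can be done
None
```

I took the pale block from its rack and stood it against the hinge side of the yellow fence. I let go of it with the platform still folded up, then folded the platform down onto it and handed the job in at 28.6 s.

**How it went:** The tool can only point straight down, so the block came out of the rack still leaning about 10° in the grip. I straightened it by dragging it lightly on the base board, let go, gripped it again deeper, and pushed it against the fence with about 6 N. The platform was pressed with a wrist force of 10–12 N before I backed off.

**Last checks:**
- **Block:** In the picture taken after release it stood upright, flat against the fence and about 1–2 mm off its middle.
- **Platform:** The last picture shows it resting on the block, with the arm clear. The fitted angle is 22.5° against 22.4–24.1° expected; the fit is off by up to 1.5 px, so it can't settle the 3 mm gap limit.
- **Disagreement:** The fence face came out 108–110 mm from the hinge, against a stated minimum of 111 mm. I put this down to calibration error.
- **Not measured:** I did not re-measure the red block and the bystanders at the end. I saw no unexpected contact force during the moves.

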